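# Find the soft spring clip in the filter-screen rail

## Task

One of the three spring clips in the filter screen's retainer rail has gone soft. Working along the rail from its left end to its right as you see it from the robot, press each clip's free leaf tip straight down onto its stop and hold it there a moment, feeling how hard it pushes back and taking care not to overload the leaf. Then lift the soft clip out and set it gently on its base in the stainless tray, without dropping it; leave the two sound clips seated in the rail and the other things where they are.

Things in the scene. Friction and masses are not known exactly. Their poses are not given: they have to be found in the camera images.
- rail: aluminium rail, 112 x 320 x 20 mm, fixed to the bench by a toe clamp at each end (tops 32 mm up). Origin: centre of underside; x across it, away from the robot, y along it, z up; yaw within 0.25 rad, so its +y end is the left end seen from the robot. Three pockets, 93 x 29 mm and 8 mm deep, at y = +95, 0, -95 mm, floors 12 mm above the bench, hold one clip each.
- tray: open stainless tray, 200 x 150 x 22 mm outside, 3 mm walls and floor. Origin: centre of its underside, x along the 200 mm side (away from the robot at yaw 0), z up. Fixed. A rubber foot lies in its +x +y corner. It may be left or right of the rail.
- clip_a: one of 3 like-looking 200 g spring clips, in any rail pocket; loose, lifts straight up. Origin: centre of underside; z up, x from clamp block to leaf tip (the rail's x). Base 90 x 26 x 12 mm. Clamp block at the -x end, 26 (x, centre -32 mm) x 24 mm (y), top at z 42 mm, screw head 6 mm higher: grip it across y. Steel stop stud on the base under the leaf at x +33 mm.
- leaf_a: spring leaf of clip_a, 16 mm wide steel strip, clamped in the block; bends down about this origin (x -9, z 33 mm in the clip's frame). Its free tip comes down 7 mm to the stop. Sound: 1.0 to 1.15 N per mm at the tip, 7 to 8 N at the stop; soft: 0.4 N per mm, about 3 N. Past the stop the force rises steeply; over 20 N on a leaf spoils it.
- tip_a (a point): top of the rolled free tip of leaf_a (a roll 7 mm thick and 16 mm long along y), the place to press; free, it lies at x = +41, z = 38.5 mm in the frame of clip_a. Shut fingers press it from above.
- clip_b: one of 3 like-looking 200 g spring clips, in any rail pocket; loose, lifts straight up. Origin: centre of underside; z up, x from clamp block to leaf tip (the rail's x). Base 90 x 26 x 12 mm. Clamp block at the -x end, 26 (x, centre -32 mm) x 24 mm (y), top at z 42 mm, screw head 6 mm higher: grip it across y. Steel stop stud on the base under the leaf at x +33 mm.
- leaf_b: spring leaf of clip_b, 16 mm wide steel strip, clamped in the block; bends down about this origin (x -9, z 33 mm in the clip's frame). Its free tip comes down 7 mm to the stop. Sound: 1.0 to 1.15 N per mm at the tip, 7 to 8 N at the stop; soft: 0.4 N per mm, about 3 N. Past the stop the force rises steeply; over 20 N on a leaf spoils it.
- tip_b (a point): top of the rolled free tip of leaf_b (a roll 7 mm thick and 16 mm long along y), the place to press; free, it lies at x = +41, z = 38.5 mm in the frame of clip_b. Shut fingers press it from above.
- clip_c: one of 3 like-looking 200 g spring clips, in any rail pocket; loose, lifts straight up. Origin: centre of underside; z up, x from clamp block to leaf tip (the rail's x). Base 90 x 26 x 12 mm. Clamp block at the -x end, 26 (x, centre -32 mm) x 24 mm (y), top at z 42 mm, screw head 6 mm higher: grip it across y. Steel stop stud on the base under the leaf at x +33 mm.
- leaf_c: spring leaf of clip_c, 16 mm wide steel strip, clamped in the block; bends down about this origin (x -9, z 33 mm in the clip's frame). Its free tip comes down 7 mm to the stop. Sound: 1.0 to 1.15 N per mm at the tip, 7 to 8 N at the stop; soft: 0.4 N per mm, about 3 N. Past the stop the force rises steeply; over 20 N on a leaf spoils it.
- tip_c (a point): top of the rolled free tip of leaf_c (a roll 7 mm thick and 16 mm long along y), the place to press; free, it lies at x = +41, z = 38.5 mm in the frame of clip_c. Shut fingers press it from above.
- driver: screwdriver, 160 mm long, 26 mm thick, lying along the rail on the robot's side of it; bystander. Origin under the front end of its handle
- tub: small lidded tub, 48 mm across, 45 mm high, beyond the tray; bystander. Origin under its centre
- foot: rubber foot, 32 mm across, 18 mm high, in the tray's corner; bystander. Origin under its centre
- wand: photometer probe, 280 mm long, 50 mm wide, 36 mm high, lying along y; bystander at the back. Origin under its housing
- tape: roll of tape, 64 mm across, 25 mm high, lying flat on the robot's side of the tray; bystander. Origin under its centre
- gauge: round dial gauge lying on its back, 60 mm across, 41 mm high; bystander at the back. Origin under its centre
Mind the look-alikes: they are no part of the job. What is shaped like the clip_c but orange or red is not meant.

How it is judged:
By the outcome, as a careful person would: the job done as asked, in the order asked, and still so for the second after the job is handed in, with the robot touching nothing.
It also fails if it takes over 72 s, if anything falls off the work surface, if the arm or the gripper's body presses on something with over 40 N, if the wrist force passes 120 N, or if a joint passes its speed limit or range.

## Robot

A 6-joint arm with a two-finger parallel gripper is mounted at the origin on the work surface. World frame = base frame: x ahead of the robot, y to its left, z up, the work surface at z = 0. Lengths are in mm, angles in rad, forces in N, time in s.
With the tool pointing down it reaches from about 275 to 825 mm from the base axis. Payload 5.2 kg.
Tool frame: the origin (TCP) lies at the very end of the fingers, on their centre line; the grasp point (between the pads) lies 19 mm behind it; z points along the fingers, y is the direction in which the jaws open and shut (so a half turn about z gives the same grasp; the last joint's range is limited). The gripper opens to 93 mm and grips with 3 to 60 N. Pads are 15 mm wide; open, the fingers measure 128 mm over their backs; the gripper's body (75 mm by 188 mm) begins 65 mm behind the grasp point.
Start: joints at [-1.319, 0.259, 1.535, -0, 1.348, -0.203], TCP at [241.626, -494.087, 186.753] pointing down, gripper open.
Joint ranges: [-3.14, 3.14], [-0.91, 2.08], [0.19, 2.58], [-1.22, 4.36], [0.22, 2.71], [-3.12, 3.12]. Speed limits (rad/s): [2.57, 2.57, 3.14, 3.14, 3.14, 3.14].

## Interface

Orientations are given as [roll, pitch, yaw] about the fixed x, y, z axes, in that order (R = Rz(yaw) Ry(pitch) Rx(roll)).
In Python, from bench import robot gives the robot as it stands. The module is installed in compiled form; this text tells all that it offers. Calls block until the motion is done:
- robot.move_ptp(position, orientation): joint-space move of the TCP to a pose.
- robot.move_linear(position, ori=None, speed=150, f_stop=None): straight line of the TCP; ori=None keeps the orientation; speed is the mean speed in mm/s. With f_stop (N) it stops when the force on the tool has changed by that much, and returns True; else False.
- robot.move_j(angles): joint-space move.
- robot.move_gripper(opening): opening from 0.0 (shut) to 1.0 (fully open); the grip force is fixed at half the most; returns when the fingers have stopped.
- robot.sleep(seconds).
- robot.inverse_kinematics(position, orientation): joint angles nearest the present ones, or None.
- robot.get_image(name): name is "scene" or "top"; returns a dict with "img" (420x560x3 uint8, blue, green, red), "fovy" (degrees; the focal length in pixels is half the picture's height over the tangent of half this angle, whatever the lens; pixels are square), "cx", "cy" (the principal point, pixels), "k1" (the pictures are not rectified: a ray, as slopes to the right and down, at radius r is drawn at 1 + k1 r^2 times it, then the intrinsics apply), "eye" and "orientation" of the camera in the world. Camera axes: x right, y down, z forward; pixel columns grow to the right and rows downward; lengths in mm; the calibration is good to about 2 mm. A picture is of the moment at which its call begins. There is no depth.
A pose or a line that the arm cannot do raises robot.MotionError and nothing moves.
- robot.hand_in(): hands the job in, once; it reports no verdict.
Readings, each from a call of its own:
- robot.current_t(): time.
- robot.current_qpos(): joint angles.
- robot.current_joint_vel(): joint speeds.
- robot.current_joint_efforts(): joint torques, N m.
- robot.current_tcp_pos(): TCP position.
- robot.current_eef_rot(): TCP orientation.
- robot.current_contact_force(): force on the tool from outside, world axes, zero at the start.
- robot.current_ft_torque(): the same for the moment, N m.
- robot.current_gripper_width(): opening from 0.0 (shut) to 1.0 (fully open).
Only numpy, scipy, OpenCV 4.12 (cv2) and the standard library are available. Lean on these libraries where they do the work, as an engineer would, in place of code of your own. Each camera call takes 0.05 s, during which the arm holds its last target.

## Working session

There is one attempt and no reset: what is moved stays moved. The work goes in short steps, each a Python script; the robot and the scene stay as the last script left them, time stands still between calls to the robot, and variables do not carry over. Pictures are saved under pics/ and viewed, and the job is handed in when it is done.

```bash
mkdir -p pics; ls
python3 - <<'E'
from bench import robot
import cv2
for n in("scene","top"):
    d=robot.get_image(n); cv2.imwrite(f"pics/{n}0.png",d["img"])
    print(n,{k:v for k,v in d.items() if k!="img"})
print(robot.current_t(),robot.current_eef_rot(),robot.current_contact_force(),robot.current_gripper_width())
E
```

```text
pics
scene {'fovy': 50.07778348175316, 'cx': 284.25257781945663, 'cy': 218.3497553374267, 'k1': 0.04883696919548267, 'eye': array([1117.24184989, -572.92764521,  891.03190449]), 'orientation': array([-2.41338867,  0.00701748,  0.81440335])}
top {'fovy': 53.14289271759601, 'cx': 275.20925686344657, 'cy': 211.9939354679119, 'k1': -0.01250268925759749, 'eye': array([494.68653613, -92.44427678, 918.07599859]), 'orientation': array([-3.06447562, -0.011962  , -1.56943626])}
0.1 [-3.14001267e+00 -2.95710163e-04  4.54811518e-01] [-0.34309319  0.09584136  0.54331659] 0.998819840763491
```

View pics/top0.png

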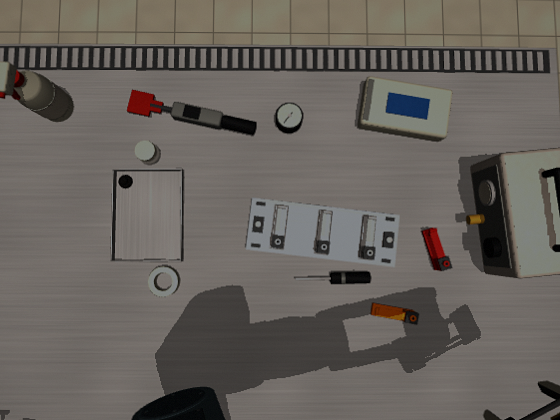

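View pics/scene0.png

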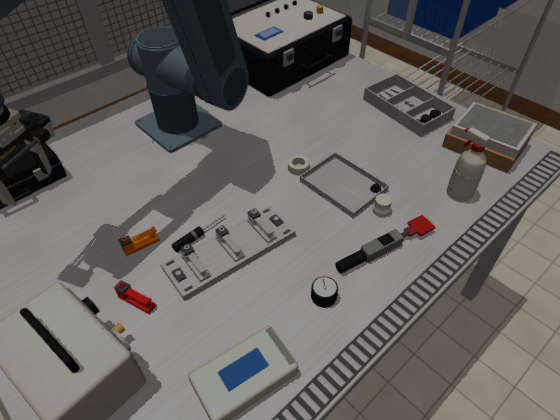

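Top view: the rail spans about (247–400, 198–266). Its clips are at (279,228), (323,231) and (369,237), with the block end towards the robot (lower in the picture) and the leaf tip at the top. The tray is at (148,215) with the foot at (125,181). The look-alikes are the red clip at (436,248) and the orange one at (395,313), neither in the rail, so I exclude both. Next I'll measure the rail and check a close crop.

```bash
cat > h.py <<'E'
import numpy as np, cv2
from scipy.spatial.transform import Rotation as Ro
def cam(d):
    f=d["img"].shape[0]/2/np.tan(np.radians(d["fovy"])/2)
    return f,Ro.from_euler("xyz",d["orientation"]).as_matrix(),np.array(d["eye"])
def ray(d,u,v):
    f,R,e=cam(d); a=np.array([(u-d["cx"])/f,(v-d["cy"])/f]); s=a.copy()
    for _ in range(20): s=a/(1+d["k1"]*(s@s))
    return e,R@np.array([s[0],s[1],1])
def onz(d,u,v,z):
    e,r=ray(d,u,v); return e+r*(z-e[2])/r[2]
def proj(d,p):
    f,R,e=cam(d); c=R.T@(np.array(p)-e); s=c[:2]/c[2]; s=s*(1+d["k1"]*(s@s))
    return s*f+[d["cx"],d["cy"]]
def rect_rail(d):
    hsv=cv2.cvtColor(d["img"],cv2.COLOR_BGR2HSV)
    return hsv
E
python3 - <<'E'
from bench import robot
from h import *
import pickle
d=robot.get_image("top"); s=robot.get_image("scene"); pickle.dump((d,s),open("im0.pkl","wb"))
im=d["img"]
for p in [(335,206),(300,215),(300,185),(230,230),(390,240),(150,220),(300,250)]: print(p,im[p[1],p[0]])
cv2.imwrite("pics/ct.png",cv2.resize(im[185:280,235:415],None,fx=4.4,fy=4.4,interpolation=cv2.INTER_CUBIC))
cv2.imwrite("pics/cs.png",cv2.resize(s["img"][195:300,150:305],None,fx=5,fy=5,interpolation=cv2.INTER_CUBIC))
cv2.imwrite("pics/ctray.png",cv2.resize(im[130:305,95:200],None,fx=3.4,fy=3.4,interpolation=cv2.INTER_CUBIC))
E
```

```text
(335, 206) [104 108 115]
(300, 215) [138 134 130]
(300, 185) [109 112 118]
(230, 230) [106 111 115]
(390, 240) [126 132 132]
(150, 220) [121 125 129]
(300, 250) [137 134 130]
```

View pics/ct.png

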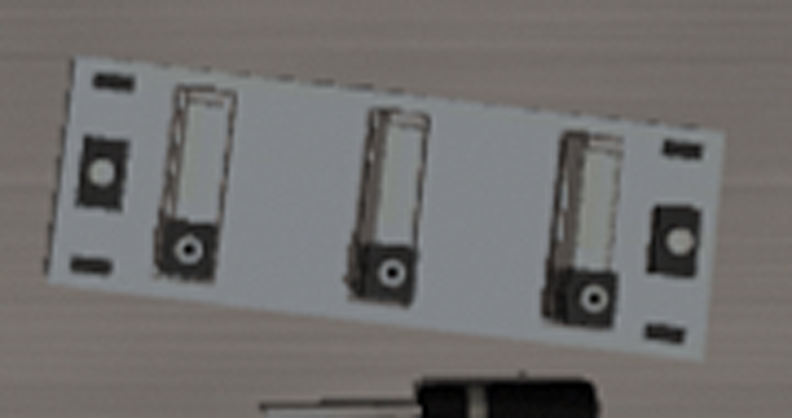

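View pics/cs.png

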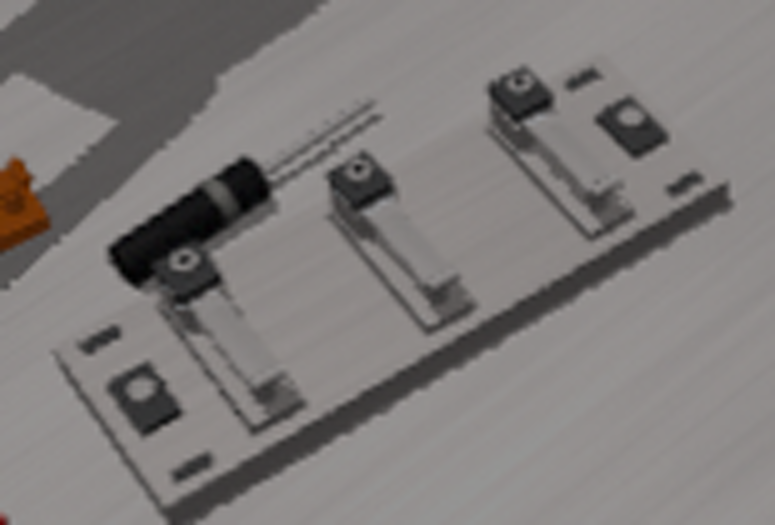

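View pics/ctray.png

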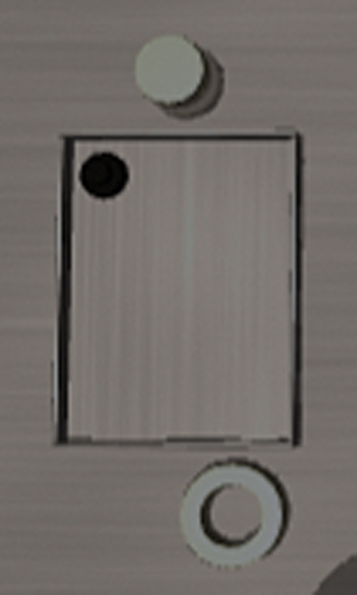

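The crops show three grey clips in the rail, blocks on the robot's side, and plain screw heads. In the crop the screws are at (188,249), (392,272) and (594,298). The tray crop shows the foot in its far-left corner. Now I'll work out the numbers.

Run:
```python
from h import *
import pickle
d,s=pickle.load(open("im0.pkl","rb"))
im=d["img"].astype(int)
m=((im[...,0]-im[...,2]>2)).astype(np.uint8); mm=np.zeros_like(m); mm[180:280,235:415]=m[180:280,235:415]
mm=cv2.morphologyEx(mm,cv2.MORPH_OPEN,np.ones((3,3)))
c=max(cv2.findContours(mm,0,2)[0],key=cv2.contourArea)
print(cv2.contourArea(c))
pts=np.array([onz(d,*p[0],20) for p in c.astype(float)])[:,:2]
(r)=cv2.minAreaRect(pts.astype(np.float32)); print("rail",r)
# screws top + scene triangulation
st=[(235+188/4.4-.4,185+249/4.4-.4),(235+392/4.4-.4,185+272/4.4-.4),(235+594/4.4-.4,185+298/4.4-.4)]
ss=[(150+519/5-.4,195+83/5-.4),(150+359/5-.4,195+170/5-.4),(150+184/5-.4,195+262/5-.4)]
for a,b in zip(st,ss):
    e1,r1=ray(d,*a);e2,r2=ray(s,*b)
    A=np.c_[r1,-r2];t=np.linalg.lstsq(A,e2-e1,rcond=None)[0]
    p,q=e1+t[0]*r1,e2+t[1]*r2
    print("tri",(p+q)/2,"gap",np.linalg.norm(p-q),"z60",onz(d,*a,60)[:2],onz(s,*b,60)[:2])
# tray corners z=22 rim outer, top view
for u,v in [(62,136),(300,132),(299,444),(56,444)]:
    print("tray",onz(d,95+u/3.4-.4,130+v/3.4-.4,22)[:2])
print("foot",onz(d,95+104/3.4,130+176/3.4,21)[:2],"tub",onz(d,95+170/3.4,130+70/3.4,45)[:2])
```

```text
4072.5
rail ((525.7090454101562, -175.85194396972656), (260.47589111328125, 111.11595916748047), 83.36773681640625)
tri [ 501.40246672 -106.95469397   57.7012947 ] gap 0.26187993690884703 z60 [ 501.30474343 -107.01931936] [ 503.1818567  -108.13733215]
tri [ 491.15647309 -201.39659225   57.99902136] gap 1.2341899601866575 z60 [ 490.79120852 -201.63671856] [ 493.08118953 -201.83187855]
tri [ 479.10894588 -295.61573631   57.61924484] gap 0.9982613305392004 z60 [ 478.854153   -295.46470147] [ 481.30237063 -296.05226739]
tray [654.64052778 246.46616751]
tray [657.61330241  96.02780088]
tray [461.12407447  93.0642099 ]
tray [460.85306213 244.18848802]
foot [628.45529259 218.61667014] tub [691.17014472 171.45463869]
```

Run:
```python
from h import *
import pickle
from bench import robot
d,s=pickle.load(open("im0.pkl","rb"))
T=[(75,58),(724,130),(703,360),(46,281)]; S=[(730,193),(172,508),(55,352)]
P=np.array([onz(d,235+u/4.4-.4,185+v/4.4-.4,20)[:2] for u,v in T]);print(P,P.mean(0),"yaw",np.arctan2(P[0,0]-P[1,0],P[0,1]-P[1,1]))
print(np.linalg.norm(P-np.roll(P,-1,0),axis=1))
Q=np.array([onz(s,150+u/5-.4,195+v/5-.4,20)[:2] for u,v in S]);print("scene FL,FR,NR",Q,(Q[0]+Q[2])/2)
y=-0.118
# roll tips from rail centre per view
for c in [P.mean(0),(Q[0]+Q[2])/2]:
    for k in (95,0,-95):
        R=np.array([[np.cos(y),-np.sin(y)],[np.sin(y),np.cos(y)]])
        print("tip",c+R@[41,k],"screw",c+R@[-32,k])
print(robot.inverse_kinematics([575,-117,80],[np.pi,0,y]),robot.inverse_kinematics([550,160,25],[np.pi,0,0]))
```

```text
[[ 594.62762475  -52.39305829]
 [ 560.06131108 -370.14254208]
 [ 448.19957877 -357.55210982]
 [ 486.05613533  -38.97681459]] [ 522.23616248 -204.76613119] yaw 0.10835869570281932
[319.62409872 112.56805115 320.81667289 109.3972756 ]
scene FL,FR,NR [[ 604.37922664  -58.05718832]
 [ 562.95641743 -367.80859688]
 [ 453.30067378 -358.22879779]] [ 528.83995021 -208.14299306]
tip [ 574.13505497 -115.25353455] screw [ 501.64269153 -106.65951086]
tip [ 562.95105154 -209.59291162] screw [ 490.4586881  -200.99888793]
tip [ 551.76704811 -303.9322887 ] screw [ 479.27468467 -295.33826501]
tip [ 580.7388427  -118.63039641] screw [ 508.24647926 -110.03637272]
tip [ 569.55483926 -212.96977348] screw [ 497.06247583 -204.3757498 ]
tip [ 558.37083583 -307.30915056] screw [ 485.87847239 -298.71512687]
[-3.90704573e-01  4.12683551e-01  1.58870385e+00 -4.44089210e-16
  1.14020525e+00  1.29809175e+00] [ 8.84329931e-02  4.53360717e-01  1.68084941e+00 -4.44089210e-16
  1.00738253e+00  1.65922932e+00]
```

The top view gives rail sides of 320 × 111 mm, against 320 × 112 stated, and its predicted screws match the measured ones to about 0.5 mm. The scene view agrees to about 2 mm at the screws. I'll hover over the left tip and check the alignment.

```bash
cat >> h.py <<'E'
YAW=-0.116
TIPS=[(574.7,-115.7),(563.9,-210.1),(552.1,-304.)]
SCR=[(502.1,-107.3),(491.3,-201.7),(479.5,-295.6)]
OR=[np.pi,0,YAW]
E
python3 - <<'E'
from bench import robot
from h import *
robot.move_gripper(0.0)
x,y=TIPS[0]
robot.move_ptp([x,y,110],OR); robot.move_linear([x,y,58])
print(robot.current_t(),robot.current_tcp_pos(),robot.current_gripper_width(),robot.current_contact_force())
for n,(a,b,c,e) in {"scene":(180,260,200,300),"top":(150,260,230,330)}.items():
    d=robot.get_image(n); im=d["img"].copy(); print(n,proj(d,robot.current_tcp_pos()),proj(d,[x,y,50.5]))
    cv2.imwrite(f"pics/h_{n}.png",cv2.resize(im[a:b,c:e],None,fx=5,fy=5,interpolation=cv2.INTER_CUBIC))
E
```

```text
4.0 [ 574.68985692 -116.31951373   58.13700651] 0.007828824345682894 [0.4903627  0.05233153 0.52214656]
scene [270.23292734 229.04596593] [270.38475937 230.96820881]
top [281.9216669  204.95013941] [281.46627245 205.78339246]
```

View pics/h_scene.png

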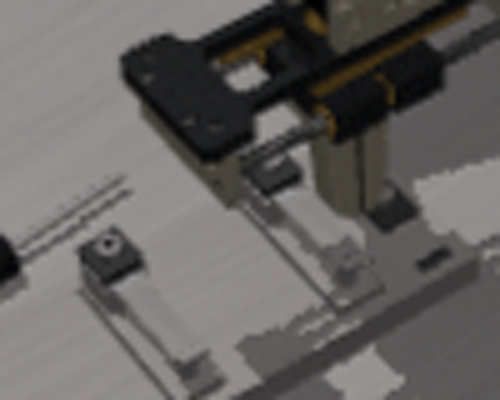

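View pics/h_top.png

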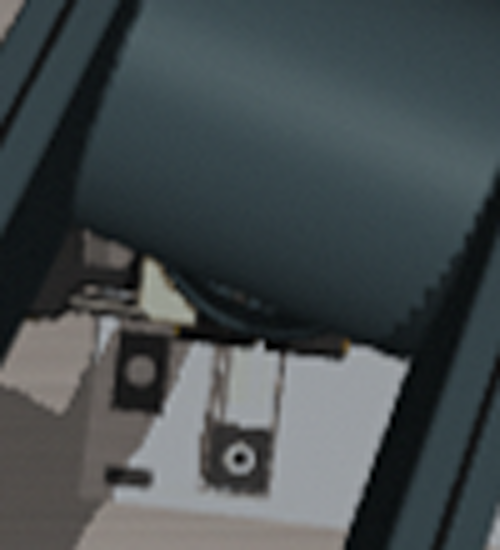

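Run:
```python
from bench import robot
from h import *
import pickle
d=robot.get_image("scene"); s0=pickle.load(open("im0.pkl","rb"))[1]["img"]
c=np.hstack([x[185:255,235:305] for x in (s0,d["img"])])
c=np.clip(c.astype(float)*1.5,0,255).astype(np.uint8)
cv2.imwrite("pics/h2.png",cv2.resize(c,None,fx=5.7,fy=5.7,interpolation=cv2.INTER_NEAREST))
print(robot.current_tcp_pos(),robot.current_eef_rot())
for p in [(574.7,-115.7,50.5),(574.7,-115.7,58)]: print((proj(d,p)-[235,185])*5.7)
```

```text
[ 575.68959347 -116.31024659   59.34831892] [ 3.14090631e+00 -2.37975569e-03 -1.16228677e-01]
[201.69312843 262.01879022]
[201.16593816 250.6879445 ]
```

View pics/h2.png

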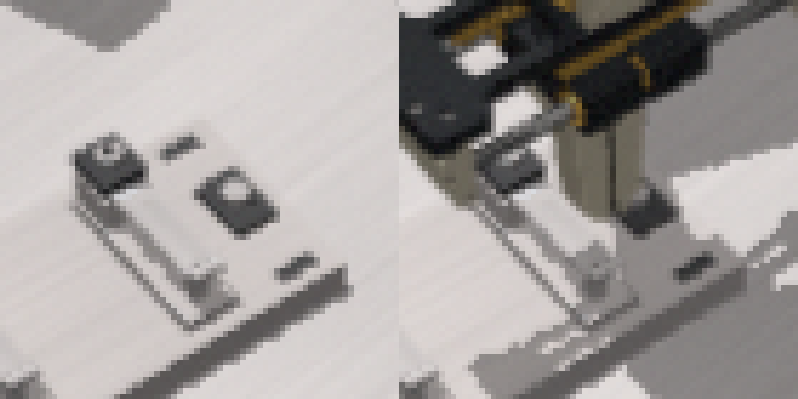

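Run:
```python
from bench import robot
from h import *
import pickle
d=robot.get_image("scene"); s0=pickle.load(open("im0.pkl","rb"))[1]["img"]
a,b=s0[205:245,250:290],d["img"][205:245,250:290]
df=cv2.absdiff(a,b)*3
c=np.hstack([np.clip(x.astype(float)*1.7,0,255).astype(np.uint8) for x in (b,)]+[df])
cv2.imwrite("pics/h3.png",cv2.resize(c,None,fx=10,fy=10,interpolation=cv2.INTER_NEAREST))
for _ in range(6): robot.sleep(.05); print(robot.current_tcp_pos(), robot.current_contact_force())
print(robot.current_t(),robot.current_qpos(),robot.inverse_kinematics([*TIPS[0],58],OR))
```

```text
[ 575.49493403 -116.07282483   59.17428026] [ 0.18203752  0.48139481 -0.39324036]
[ 575.30876966 -115.94574628   58.94942513] [ 0.6051963  -0.62731054  0.33082393]
[ 575.16023884 -115.87171035   58.75756189] [ 0.18333898  1.24871469 -0.18480886]
[ 575.04988024 -115.80441505   58.61223994] [-1.54285994 -0.42561622  0.3830256 ]
[ 574.89455149 -115.70490006   58.40146106] [-0.35333552  0.33674165 -0.40882969]
[ 574.85037229 -115.6979989    58.30806596] [-0.19666328  0.02641831  0.78244711]
4.5 [-3.88703776e-01  4.34805167e-01  1.61382510e+00 -1.40336886e-05
  1.09247264e+00  1.29799629e+00] [-3.88814619e-01  4.35214280e-01  1.61403203e+00 -4.44089210e-16
  1.09234634e+00  1.29798171e+00]
```

View pics/h3.png

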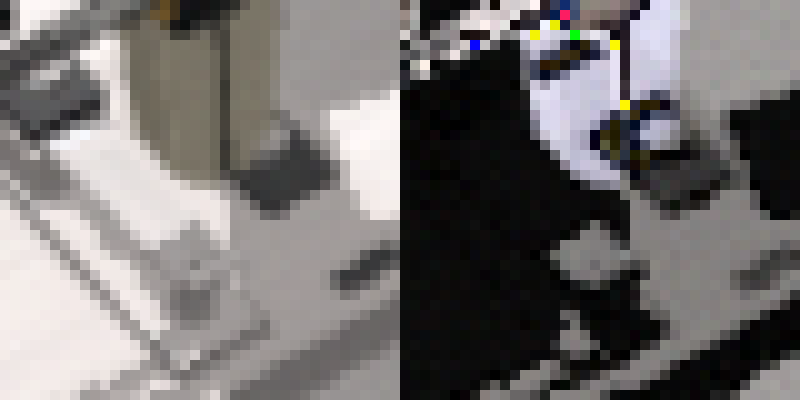

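Run:
```python
from h import *
import pickle
from scipy.spatial.transform import Rotation as Ro
d,s=pickle.load(open("im0.pkl","rb"))
p=np.array([241.626,-494.087,186.753]);R=Ro.from_euler("xyz",[np.pi,0,.455]).as_matrix()
for n,c in(("scene",s),("top",d)):
    print(n,proj(c,p),[proj(c,p+R@[0,o,0]) for o in(-46.5,46.5,-64,64)])
c=np.clip(s["img"][80:230,0:110].astype(float)*2,0,255).astype(np.uint8)
cv2.imwrite("pics/g0.png",cv2.resize(c,None,fx=4,fy=4,interpolation=cv2.INTER_NEAREST))
c=np.clip(d["img"][270:420,440:560].astype(float)*2,0,255).astype(np.uint8)
cv2.imwrite("pics/g1.png",cv2.resize(c,None,fx=4,fy=4,interpolation=cv2.INTER_NEAREST))
```

```text
scene [ 35.67284183 197.82937911] [array([ 50.39907571, 183.85948802]), array([ 19.96121035, 212.68299105]), array([ 55.70623474, 178.81334637]), array([ 13.77064307, 218.52129218])]
top [504.51566767 392.83529083] [array([480.7800084 , 405.32143957]), array([528.0686313 , 380.41398969]), array([471.80104087, 410.03662729]), array([536.88424224, 375.75677853])]
```

View pics/g0.png

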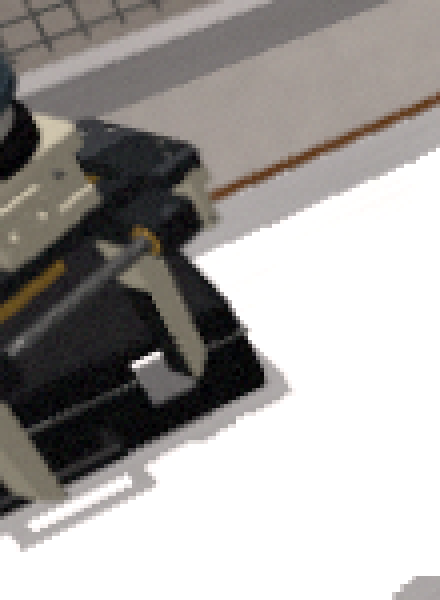

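View pics/g1.png

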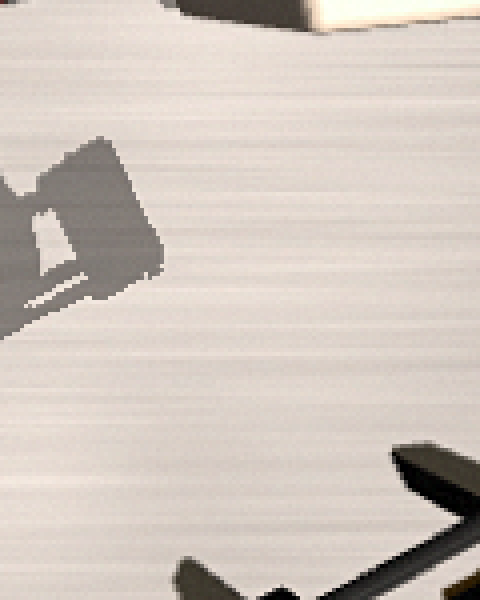

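Both cameras show the visible finger ends about 20 mm above the reported TCP, but horizontally aligned. I'll therefore find contact by force in short guarded steps rather than trust z.

```bash
cat >> h.py <<'E'
def F(robot,n=12,dt=.02):
    v=[]
    for _ in range(n): robot.sleep(dt); v.append(robot.current_contact_force())
    return np.mean(v,0)
E
python3 - <<'E'
from bench import robot
from h import *
x,y=TIPS[0]
robot.sleep(.3); print(robot.current_t(),F(robot).round(2),robot.current_tcp_pos().round(2))
for z in (53,51.5,49.5,47.5):
    r=robot.move_linear([x,y,z],speed=15,f_stop=4); robot.sleep(.25)
    f=F(robot); print(z,r,f.round(2),robot.current_tcp_pos().round(2),round(robot.current_t(),2))
    if abs(f[2])>3.5 or r: break
E
```

```text
4.8 [ 0.27  0.17 -0.16] [ 574.68 -115.69   57.96]
53 False [ 0.03  0.07 -0.03] [ 574.73 -115.71   53.06] 5.93
51.5 False [ 0.12 -0.04  0.16] [ 574.72 -115.71   51.52] 6.63
49.5 False [ 0.01 -0.18  0.03] [ 574.7  -115.7    49.52] 7.37
47.5 False [-0.08  0.1  -0.14] [ 574.7  -115.69   47.49] 8.1
```

Run:
```python
from bench import robot
from h import *
x,y=TIPS[0]
r=robot.move_linear([x,y,27],speed=12,f_stop=2.2); print(r,robot.current_tcp_pos().round(2)); robot.sleep(.2)
print(F(robot).round(2),robot.current_tcp_pos().round(2),robot.current_ft_torque(),round(robot.current_t(),2))
d=robot.get_image("scene")
c=np.clip(d["img"][195:265,235:305].astype(float)*1.6,0,255).astype(np.uint8)
cv2.imwrite("pics/p1.png",cv2.resize(c,None,fx=8,fy=8,interpolation=cv2.INTER_NEAREST))
```

```text
False [ 574.72 -115.71   27.06]
[0.09 0.1  0.13] [ 574.7  -115.73   26.99] [ 0.04699515  0.01630193 -0.01782735] 10.36
```

View pics/p1.png

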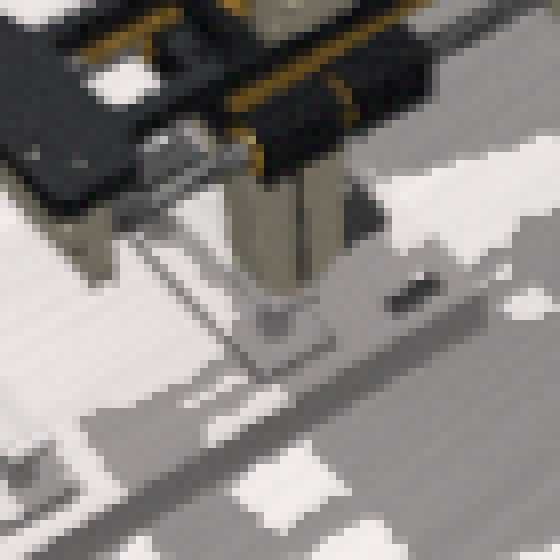

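Run:
```python
from bench import robot
from h import *
x,y=TIPS[0]
z=27
while z>19:
    z-=1
    r=robot.move_linear([x,y,z],speed=8,f_stop=4); robot.sleep(.15)
    f=F(robot,8); print(z,r,f.round(2),robot.current_tcp_pos().round(2),round(robot.current_t(),2))
    if f[2]>5 or r: break
```

```text
26 False [0.17 0.1  0.14] [ 574.72 -115.73   26.02] 10.97
25 False [-0.15 -0.02  0.1 ] [ 574.75 -115.73   25.03] 11.53
24 False [-0.02 -0.32  0.08] [ 574.71 -115.7    24.02] 12.08
23 False [-0.13  0.04 -0.17] [ 574.72 -115.7    23.  ] 12.64
22 False [-0.16  0.19 -0.09] [ 574.71 -115.71   22.04] 13.2
21 False [-0.05 -0.16  0.15] [ 574.72 -115.71   21.01] 13.76
20 False [ 0.13  0.14 -0.05] [ 574.7  -115.71   20.  ] 14.32
19 False [-0.23  0.11  0.38] [ 574.72 -115.73   19.03] 14.88
```

Run:
```python
from bench import robot
from h import *
d=robot.get_image("scene")
c=np.clip(d["img"][195:265,235:305].astype(float)*1.6,0,255).astype(np.uint8)
cv2.imwrite("pics/p2.png",cv2.resize(c,None,fx=8,fy=8,interpolation=cv2.INTER_NEAREST))
print(proj(d,robot.current_tcp_pos()))
```

```text
[270.76012944 239.10086355]
```

View pics/p2.png

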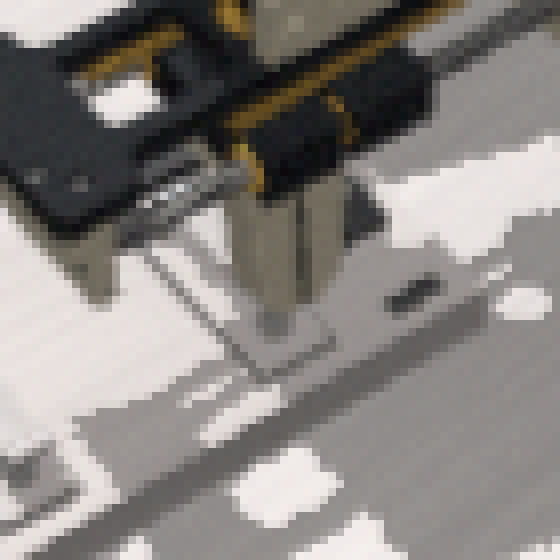

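```bash
cat >> h.py <<'E'
def tri(d,a,s,b):
    e1,r1=ray(d,*a);e2,r2=ray(s,*b)
    t=np.linalg.lstsq(np.c_[r1,-r2],e2-e1,rcond=None)[0]
    p,q=e1+t[0]*r1,e2+t[1]*r2
    return (p+q)/2,np.linalg.norm(p-q)
E
python3 - <<'E'
from h import *
import pickle
from scipy.spatial.transform import Rotation as Ro
d,s=pickle.load(open("im0.pkl","rb"))
a=tri(d,(486,411),s,(49,173.8));b=tri(d,(538.7,383.7),s,(13.7,204.5));print(a,b)
R=Ro.from_euler("xyz",[np.pi,0,.455]).as_matrix()
for p in(a,b): print("in tool",R.T@(p[0]-[241.626,-494.087,186.753]))
from bench import robot
d=robot.get_image("top");print(proj(d,robot.current_tcp_pos()))
c=np.clip(d["img"][150:290,210:360].astype(float)*1.6,0,255).astype(np.uint8)
cv2.imwrite("pics/p3.png",cv2.resize(c,None,fx=4,fy=4,interpolation=cv2.INTER_NEAREST))
E
```

```text
(array([ 223.25655828, -445.94204273,  214.86545833]), np.float64(1.949561256592824)) (array([ 265.27138882, -536.89750702,  214.7375043 ]), np.float64(0.7053654858145877))
in tool [  4.65734072 -51.31941618 -28.11245833]
in tool [  2.4261268   48.84626733 -27.9845043 ]
[281.07709197 207.12938513]
```

View pics/p3.png

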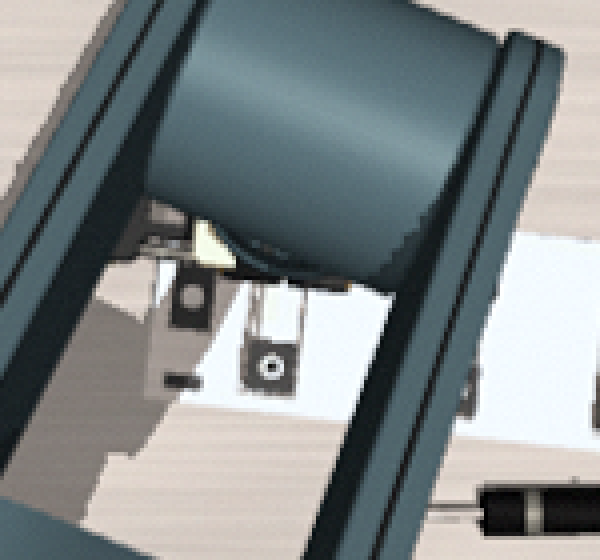

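Triangulation from the start images confirms it: the finger ends lie about 28 mm behind the reported TCP along the tool. Contact should be near a reported z of 20, so I'll continue in small guarded steps.

Run:
```python
from bench import robot
from h import *
x,y=TIPS[0]
z=19
while z>8:
    z-=1
    r=robot.move_linear([x,y,z],speed=12,f_stop=4); robot.sleep(.1)
    f=F(robot,6); print(z,r,f.round(2),robot.current_tcp_pos().round(2),round(robot.current_t(),2))
    if f[2]>2 or r: break
```

```text
18 False [0.3  0.14 0.87] [ 574.87 -115.76   18.1 ] 15.43
17 False [1.01 0.28 2.06] [ 574.9  -115.79   17.13] 15.88
```

Run:
```python
from bench import robot
from h import *
x,y=TIPS[0]
for z in (15.5,14,13,12.3,11.8,11.3,10.9,10.5):
    r=robot.move_linear([x,y,z],speed=8,f_stop=5); robot.sleep(.1)
    f=F(robot,6); print(z,r,f.round(2),robot.current_tcp_pos().round(2),round(robot.current_t(),2))
    if f[2]>9.5 or r: break
```

```text
15.5 False [ 1.66 -0.02  3.4 ] [ 575.01 -115.8    15.67] 16.41
14 False [1.85 0.24 4.94] [ 575.03 -115.78   14.23] 16.94
13 False [1.33 0.23 6.06] [ 575.03 -115.79   13.34] 17.42
12.3 False [0.73 0.41 6.69] [ 575.06 -115.83   12.75] 17.87
11.8 False [0.99 0.55 7.11] [ 575.07 -115.78   12.33] 18.32
11.3 False [0.64 0.41 7.8 ] [ 575.09 -115.83   11.94] 18.77
10.9 False [0.65 0.16 8.08] [ 575.06 -115.83   11.58] 19.22
10.5 False [-0.17  0.6   9.55] [ 575.09 -115.81   11.45] 19.67
```

Clip 1 (left): contact at z ≈ 18.8, about 1.06 N/mm, and the stop at about 8 N after 7.2 mm, rising steeply past it. It's sound. I'll hold it briefly, then go to the middle clip.

```bash
cat >> h.py <<'E'
def press(robot,i):
    x,y=TIPS[i]
    p=robot.current_tcp_pos()
    robot.move_linear([p[0],p[1],38],speed=60)
    robot.move_linear([x,y,38],speed=120); robot.move_linear([x,y,21],speed=50); robot.sleep(.3)
    print("free",F(robot,8).round(2),robot.current_tcp_pos().round(2))
    for z in (16,14,12.6,12,11.6,11.2,10.8,10.4,10.):
        r=robot.move_linear([x,y,z],speed=8,f_stop=6); robot.sleep(.1)
        f=F(robot,6); p=robot.current_tcp_pos();print(z,r,f.round(2),p.round(2),round(robot.current_t(),2))
        if f[2]>9.3 or r: break
        if z<14 and pz-p[2]<.22 and f[2]-pf>.8: break
        pz,pf=p[2],f[2]
E
python3 - <<'E'
from bench import robot
from h import *
robot.sleep(.4); print(F(robot,6))
press(robot,1)
E
```

```text
[ 0.12586399  0.54633746 10.08387037]
free [ 0.13 -0.16  0.46] [ 564.   -210.21   21.21]
16 False [0.72 0.07 0.87] [ 564.02 -210.15   16.11] 23.62
14 False [ 1.7  -0.33  1.91] [ 564.08 -210.19   14.11] 24.22
12.6 False [ 1.57 -0.29  2.34] [ 564.02 -210.16   12.66] 24.74
12 False [1.65 0.01 2.52] [ 563.99 -210.14   12.05] 25.19
11.6 False [ 1.52 -0.35  3.82] [ 563.97 -210.13   11.69] 25.64
11.2 False [1.04 0.07 5.61] [ 564.02 -210.15   11.52] 26.09
```

The middle clip is soft: 0.4 N/mm and about 2.7 N at the stop (z ≈ 11.9), then a steep rise. I'll hold it, then press the right clip, since all three must be pressed.

Run:
```python
from bench import robot
from h import *
robot.sleep(.5); print(F(robot,6))
press(robot,2)
robot.sleep(.5); print(F(robot,6),robot.current_t())
```

```text
[0.87747292 0.20581505 5.8045912 ]
free [-0.09 -0.15  0.22] [ 552.18 -304.08   21.17]
16 False [ 0.88 -0.    2.32] [ 552.32 -304.11   16.18] 30.13
14 False [ 1.25 -0.14  4.72] [ 552.33 -304.13   14.18] 30.73
12.6 False [1.27 0.5  5.99] [ 552.39 -304.17   12.89] 31.26
12 False [1.63 0.86 6.04] [ 552.39 -304.17   12.39] 31.71
11.6 False [1.29 0.36 6.48] [ 552.34 -304.18   12.01] 32.16
11.2 False [1.22 0.73 6.75] [ 552.37 -304.17   11.68] 32.61
10.8 False [0.63 1.3  8.71] [ 552.4  -304.17   11.5 ] 33.06
[0.76739526 1.17534941 8.33357622] 33.6583
```

Clip 3 (right): sound, about 1.0 N/mm and 7 N at the stop. The middle clip is the one to move. I'll lift, open the fingers and hover over its block, then look.

Run:
```python
from bench import robot
from h import *
p=robot.current_tcp_pos(); robot.move_linear([p[0],p[1],60],speed=90)
x,y=SCR[1]
robot.move_linear([x,y,60],speed=150); robot.move_gripper(0.5); 
print(robot.current_gripper_width(),robot.current_t()); robot.move_linear([x,y,35],speed=60); robot.sleep(.3); print(robot.current_tcp_pos())
d=robot.get_image("scene");t=robot.get_image("top")
c=np.clip(d["img"][180:260,190:290].astype(float)*1.6,0,255).astype(np.uint8)
cv2.imwrite("pics/q1.png",cv2.resize(c,None,fx=7,fy=7,interpolation=cv2.INTER_NEAREST))
print(((proj(d,[x,y,66])-[190,180])*7).round(),((proj(d,[x,y,54])-[190,180])*7).round())
c=np.clip(t["img"][150:290,230:420].astype(float)*1.6,0,255).astype(np.uint8)
cv2.imwrite("pics/q2.png",cv2.resize(c,None,fx=4,fy=4,interpolation=cv2.INTER_NEAREST))
```

```text
0.5010087937293874 36.1917
[ 491.50241663 -201.81857696   35.30751684]
[215. 326.] [219. 348.]
```

View pics/q1.png

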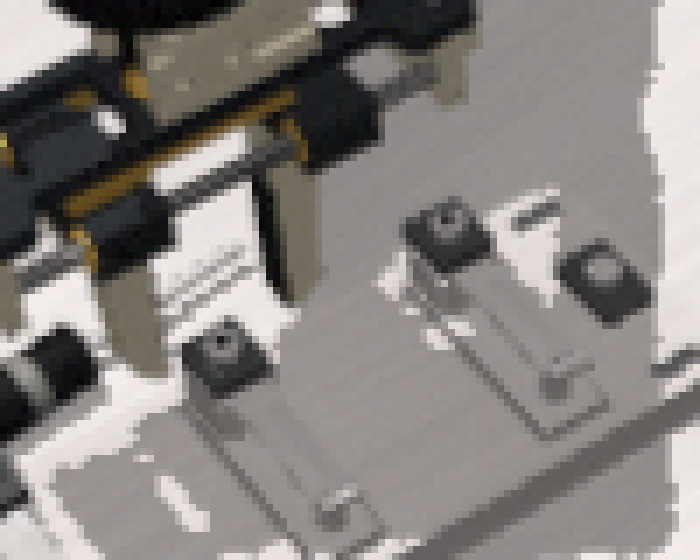

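View pics/q2.png

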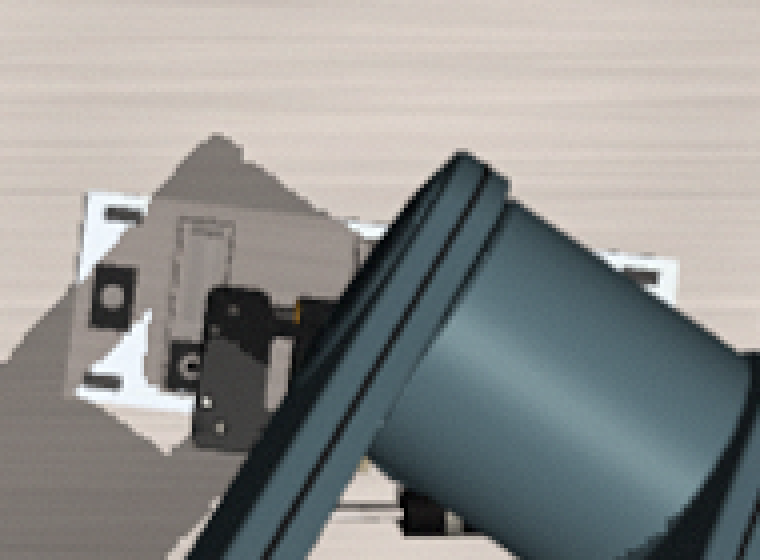

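Run:
```python
from bench import robot
from h import *
x,y=SCR[1]
print(robot.move_linear([x,y,-1],speed=60,f_stop=6)); robot.sleep(.2);print(robot.current_tcp_pos(),F(robot,6))
robot.move_gripper(0.0); print(robot.current_gripper_width()*93,F(robot,4),robot.current_t())
d=robot.get_image("scene")
c=np.clip(d["img"][180:260,190:290].astype(float)*1.6,0,255).astype(np.uint8)
cv2.imwrite("pics/q3.png",cv2.resize(c,None,fx=7,fy=7,interpolation=cv2.INTER_NEAREST))
```

```text
False
[ 491.63075137 -201.89528015   -0.58902567] [ 0.07461986  0.27387909 -0.06821838]
24.151671818968016 [0.01972829 0.2657611  0.68069972] 38.7667
```

View pics/q3.png

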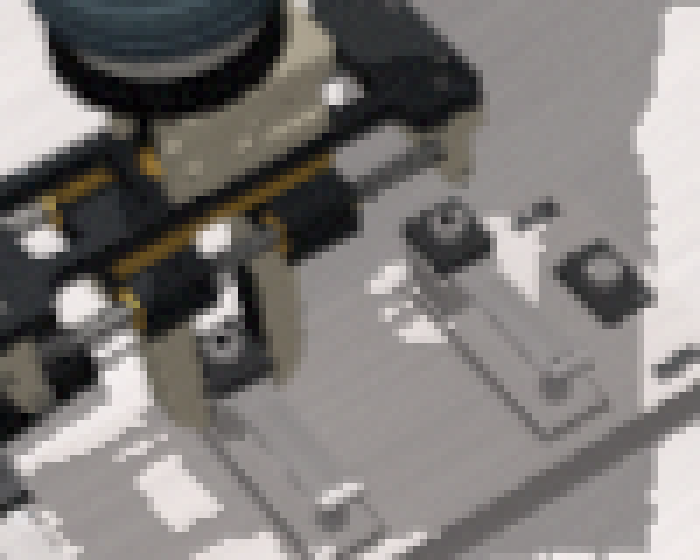

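Gripped at 24.15 mm, matching the 24 mm block. Now I'll lift and carry it to the tray.

Run:
```python
from bench import robot
from h import *
x,y=SCR[1]
robot.move_linear([x,y,12],speed=40); robot.move_linear([x,y,85],speed=100)
print(robot.current_gripper_width()*93)
robot.move_linear([525,160,85],ori=[np.pi,0,0],speed=170); robot.sleep(.3)
print(robot.current_gripper_width()*93,F(robot,6),robot.current_tcp_pos(),robot.current_t())
for n in("scene","top"):
    d=robot.get_image(n); cv2.imwrite(f"pics/c_{n}.png",d["img"])
```

```text
23.76211328117622
23.595408372505165 [-0.14720742 -0.1095893  -2.24587103] [525.01858336 159.86169125  85.01310819] 42.8583
```

View pics/c_scene.png

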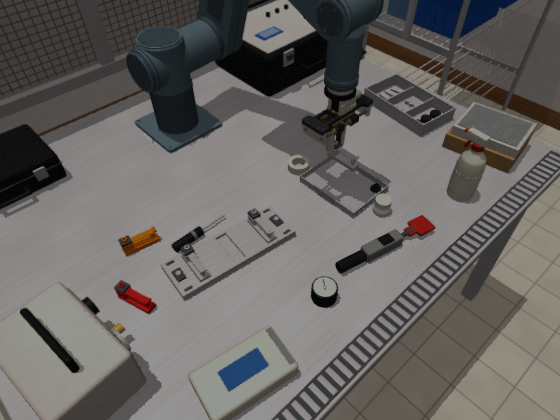

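View pics/c_top.png

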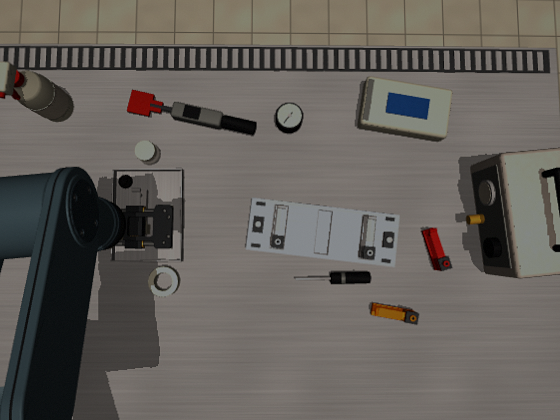

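The middle pocket at top (323,231) is empty, the clip is held over the tray, and the 2.2 N load matches the clip's weight. I'll check for tilt in a crop before lowering.

Run:
```python
from h import *
s=cv2.imread("pics/c_scene.png")
c=np.clip(s[85:220,285:400].astype(float)*1.6,0,255).astype(np.uint8)
cv2.imwrite("pics/c_crop.png",cv2.resize(c,None,fx=4.4,fy=4.4,interpolation=cv2.INTER_CUBIC))
```

```text
(no output)
```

View pics/c_crop.png

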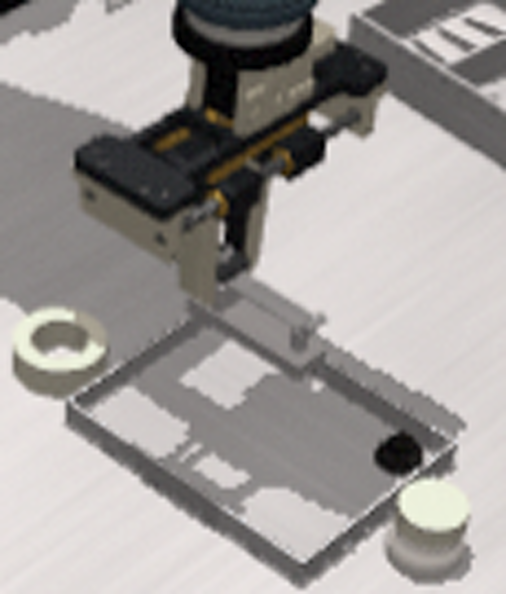

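Run:
```python
from bench import robot
from h import *
robot.move_linear([525,160,5],speed=90); robot.move_linear([525,160,-6],speed=30); robot.sleep(.3)
print(F(robot,6),robot.current_tcp_pos(),robot.current_t())
z=-6
while z>-13:
    z-=.7
    r=robot.move_linear([525,160,z],speed=8,f_stop=4); robot.sleep(.1); f=F(robot,6)
    print(round(z,1),r,f.round(2),robot.current_ft_torque().round(2),robot.current_tcp_pos().round(2),round(robot.current_t(),2))
    if r or f[2]>0.2: break
```

```text
[-0.28755131  0.06932302 -2.44476466] [525.06519043 160.01133142  -5.91286943] 44.9167
-6.7 False [ 0.23 -0.01 -1.9 ] [0.   0.04 0.01] [525.01 159.99  -6.69] 45.37
-7.4 False [-0.15 -0.2  -2.39] [ 0.02 -0.02 -0.04] [525.01 159.99  -7.38] 45.82
-8.1 False [-0.05 -0.1  -1.96] [0.08 0.06 0.01] [525.04 159.98  -8.1 ] 46.27
-8.8 False [-0.09 -0.13 -2.09] [0.   0.12 0.03] [525.01 160.    -8.8 ] 46.72
-9.5 False [ 0.08  0.13 -1.96] [ 0.04  0.04 -0.02] [525.01 160.01  -9.5 ] 47.17
-10.2 False [-0.82 -0.38  1.49] [-0.02  0.17  0.04] [525.16 160.05  -9.98] 47.62
```

It touched down at z = -10.0, exactly the predicted height. I'll release it and retreat straight up.

Run:
```python
from bench import robot
from h import *
robot.move_gripper(0.5); robot.sleep(.2); print(robot.current_gripper_width(),F(robot,6))
robot.move_linear([525,160,40],speed=60); robot.move_linear([525,160,150],speed=150)
robot.move_ptp([380,-120,220],[np.pi,0,0]); robot.sleep(.2)
print(F(robot,6),robot.current_t())
d=robot.get_image("top");s=robot.get_image("scene")
a=cv2.resize(d["img"][130:305,90:420],(800,424)); cv2.imwrite("pics/f_top.png",a)
cv2.imwrite("pics/f_scene.png",cv2.resize(s["img"][130:300,150:420],(800,504)))
```

```text
0.5037209005652727 [0.22850672 0.09996434 0.11638156]
[ 0.20213395 -0.04013245  0.18839626] 51.9083
```

View pics/f_top.png

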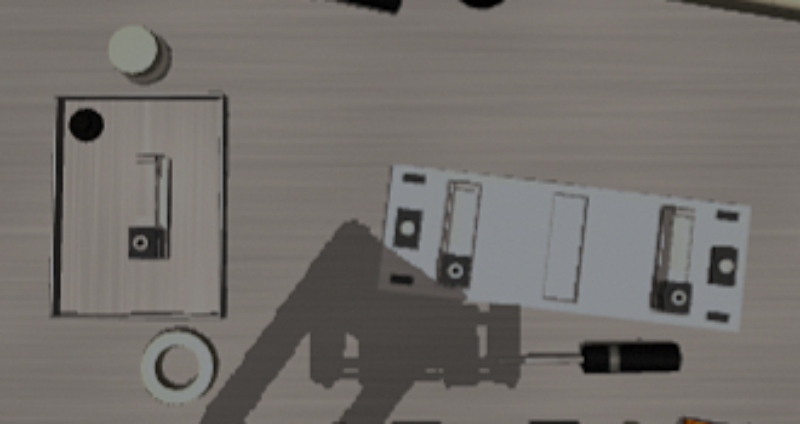

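View pics/f_scene.png

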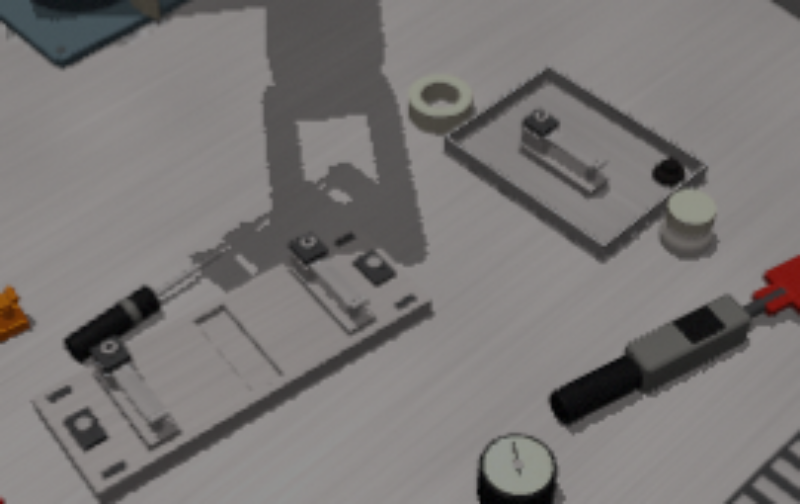

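The clip stands on its base in the tray, at (148,205) in the top crop. The two sound clips are still seated in the rail, the middle pocket is empty, and nothing else has moved.

```bash
python3 -c "
from bench import robot
robot.hand_in(); print(robot.current_t())"
```

```text
the job is handed in; nothing more can be done
the job is handed in; nothing more can be done
```

The soft clip was the middle one; it now stands upright on its base in the stainless tray, and the job is handed in. I finished at about 52 s of the 72 s allowed.

| Clip (left to right) | Stiffness | Force at the stop | Highest force while held (averaged) | Result |
|---|---|---|---|---|
| Left | about 1.06 N/mm | about 8 N | about 10 N | sound |
| Middle | about 0.4 N/mm | about 2.7 N | 5.8 N | soft |
| Right | about 1.0 N/mm | about 7 N | 8.7 N | sound |

- **Moving the clip:** the grip measured 24.15 mm on the 24 mm block. The clip touched down at the expected height with about 3.5 N, and I released it only after contact.
- **Last pictures:** both sound clips are seated in the rail, the middle pocket is empty, and the other things in view are unmoved. The tool read about 0 N after retreating.
- **Disagreement, finger length:** the finger ends are really about 28–32 mm behind the reported TCP. Both cameras and the first contact showed this. I found heights by touch instead, which cost about 10 s on the first clip.
- **Disagreement, cameras:** the two views differed by about 2 mm at the clips' screws, and by up to about 7 mm for the rail centre from hand-read corners. I used mainly the top view, which matched the rail's stated size.

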